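# Square up the blanks and zero the stop gauge

## Task

Tap the ragged pile of three wooden blanks in the jig square, so that the ends of all three lie flush against the far fence and their sides flush against the left fence (far and left as seen from the robot). Then take the stylus from its holder block and with it press the recessed button next to the readout's display window fully down for a moment, and stand the stylus back in its holder. Leave the readout's other button, the paint jar, the brush and the sanding block alone.

Things in the scene. Friction and masses are not known exactly. Their poses are not given: they have to be found in the camera images.
- jig: Fixed jig: plywood board 170 x 130 x 8 mm (x, y, z); two aluminium fences 15 mm thick, top 48 mm above the bench, along its +x edge (far fence) and +y edge (left fence), other sides open. In their corner a plywood pad, 87 x 57 mm, top 20 mm above the bench, carries the blanks, whose open edges overhang it by 3 mm or more. Origin: centre of the underside; x to the far fence, y to the left fence.
- jig_corner (a point): Inner corner of the jig, at the pad's top where the inner faces of the two fences meet: at (70, 50, 20) mm in the jig's frame, same axes as the jig. A squared blank has its centre at (-45, -30) mm from this point in those axes, its length along x.
- blank_bottom: Lowest of three equal loose hardwood blanks, 90 x 60 x 8 mm (x, y, z), lying flat in a ragged pile in the jig. Origin: centre of its underside; x along its 90 mm length, z up.
- blank_middle: Middle of three equal loose hardwood blanks, 90 x 60 x 8 mm (x, y, z), lying flat in a ragged pile in the jig. Origin: centre of its underside; x along its 90 mm length, z up.
- blank_top: Top of three equal loose hardwood blanks, 90 x 60 x 8 mm (x, y, z), lying flat in a ragged pile in the jig. Origin: centre of its underside; x along its 90 mm length, z up.
- readout: Fixed grey readout box, 60 x 120 x 45 mm (x, y, z). On top: a dark display window (36 x 38 mm) near the +y end and, in a row towards -y, two equal round recesses, 14 mm wide, each with a white spring button 11 mm wide, 6 mm below the box's top: the zero button next to the window (5 mm from the box's centre), the mode button 35 mm further on. Origin: centre of the underside; z up.
- zero_top (a point): Centre of the top of the zero button (the one next to the display window), 39 mm above the bench when up; it moves down with the button.
- zero (a joint): Travel of the zero button: 0 = up, 0.004 m = fully down; springs back; fully down takes about 4 N.
- mode_top (a point): Centre of the top of the mode button (the one farther from the window), 39 mm above the bench when up. Not to be pressed.
- mode (a joint): Travel of the mode button: 0 = up, 0.004 m = fully down.
- holder: Fixed dark wooden holder block, 70 x 70 x 60 mm, with an upright round hole of 16 mm diameter through its middle. Origin: centre of the underside.
- holder_hole (a point): Centre of the holder's hole at the block's top, 60 mm above the bench.
- stylus: Loose upright stylus, 115 mm long: steel pin 7 mm across and 50 mm long, brass shoulder disc 30 mm across (50 to 55 mm above the tip), round wooden handle 22 mm across (55 to 115 mm above the tip). It stands with its pin in the holder's hole, its shoulder on the block's top (tip 10 mm above the bench). Origin: the pin's tip; z up along the stylus.
- jar: Loose paint jar, 68 mm across, 95 mm tall: leave alone. Origin: centre of its underside.
- sanding_block: Loose cork sanding block, 100 x 60 x 32 mm: leave alone. Origin: centre of its underside.
- brush: Loose brush lying flat, handle to its -x: leave alone. Origin: on its underside.

How it is judged (in metres and radians):
On the way, in this order (a step that is already met when the one before it is completed fails the run):
1. all three blanks are square in the jig: each end within 2.5 mm of the far fence and each side within 2.5 mm of the left fence, turned less than 0.045 rad, at rest (x of each of blank_bottom, blank_middle, blank_top in the frame of jig_corner above -0.0475 m and y of each of blank_bottom, blank_middle, blank_top in the frame of jig_corner above -0.0325 m and angle between the x axis of each of blank_bottom, blank_middle, blank_top and the x axis of jig, either way round below 0.045 rad and linear speed of each of blank_bottom, blank_middle, blank_top below 0.01 m/s), for 0.2 s.
2. with the blanks square, the zero button is pressed down (over 3 mm) with the stylus (value of joint zero above 0.003 m and contact force between stylus and readout above 0.8 N and x of each of blank_bottom, blank_middle, blank_top in the frame of jig_corner above -0.0475 m and y of each of blank_bottom, blank_middle, blank_top in the frame of jig_corner above -0.0325 m and angle between the x axis of each of blank_bottom, blank_middle, blank_top and the x axis of jig, either way round below 0.045 rad), for 0.1 s.
At the end, for the whole second after the job is handed in: Blanks square in the jig (ends and sides within 2.5 mm of the fences, turned under 0.045 rad), zero button up, stylus released, at rest and upright (0.12 rad) in the holder, shoulder on the block (tip 6 to 14 mm above the bench, within 8 mm of the hole's axis) (all of step 1 and value of joint zero below 0.001 m and horizontal distance between stylus and holder_hole below 0.008 m and height (world z) of stylus between 0.006 and 0.014 m and angle between stylus's own z axis and vertical below 0.12 rad and linear speed of stylus below 0.01 m/s); the robot touches nothing.
It fails at once if the mode button was pressed (over 2 mm) (value of joint mode above 0.002 m).
It fails at once if the paint jar was moved (distance of jar from where it was at the start of the episode above 0.03 m).
It fails at once if the sanding block was moved (distance of sanding_block from where it was at the start of the episode above 0.03 m).
It fails at once if the brush was moved (distance of brush from where it was at the start of the episode above 0.03 m).
It also fails if it takes over 61 s, if anything falls off the work surface, if the arm or the gripper's body presses on something with over 40 N, if the wrist force passes 120 N, or if a joint passes its speed limit or range.

## Robot

A 6-joint arm with a two-finger parallel gripper is mounted at the origin on the work surface. World frame = base frame: x ahead of the robot, y to its left, z up, the work surface at z = 0. Lengths are in m, angles in degrees, forces in N, time in s.
With the tool pointing down it reaches from about 0.3 to 0.75 m from the base axis. Payload 8.5 kg.
Tool frame: the origin (TCP) lies midway between the tips of the shut fingers; the grasp point (between the pads) lies 19 mm behind it; z points along the fingers, y is the line along which they close (so a half turn about z gives the same grasp; the last joint's range is limited). The gripper opens to 85 mm and grips with 20 to 120 N. Pads are 22 mm wide; open, the fingers measure 114 mm over their backs; the gripper's body (76 mm by 85 mm) begins 54 mm behind the grasp point. The pads swing forward as they close: fully open they stand 13 mm farther back than shut.
Start: joints at [-85.617, 21.807, 74.336, -0, 83.858, -12.336], TCP at [0.158, -0.527, 0.231] pointing down, gripper open.
Joint ranges: [-178.18, 178.18], [-50.72, 133.34], [12.68, 142.11], [-81.47, 261.47], [9.98, 163.14], [-165.26, 165.26]. Speed limits (degrees/s): [136.94, 136.94, 180, 180, 180, 180].

## Interface

Orientations are given as a 3x3 rotation matrix whose columns are the frame's x, y, z axes.
In Python, from rig import env gives the robot as it stands. The module is installed in compiled form; this text tells all that it offers.
- The arm moves only by the tool jog_arm, never from a script. Its argument "targets" is a list of rows, each a list of 6 numbers: the shift along the tool's x, y, z in cm, then the turn, a rotation vector about the tool's x, y, z in degrees. A call has 1 to 8 rows; each row is the pose to reach, as a shift and turn from the pose commanded when the call began, along the tool's axes at that moment; what a row does not reach only later rows make up. A row lasts 1/12 s, in which the tool goes at most 41.7 mm and 7.16 degrees, less where a joint would pass 70% of its speed; a pose out of reach is approached as far as the arm can. A call with a gripper value outside its range is refused whole. "hand" is the opening, from 0 (shut) to 1 (fully open), set as the call begins (left out, the last holds). The fingers move at their own pace and stop on an object; "newtons" is the grip in N (left out, the last holds). Time passes only in rows, so rows that repeat a pose let the fingers close. It gives the time, the measured TCP pose, the force, the opening and the grip force at its end, in the units of the state.
- env.observe(): the state, without advancing time (a new reading comes with each control period).
- env.get_image(name): name is "scene" or "top" or "wrist"; returns a dict with "frame" (480x640x3 uint8, red, green, blue), "depth" (480x640 float32, m along the optical axis (not along the pixel's ray), 0 where there is no reading), "fovy" (degrees; the focal length in pixels is half the picture's height over the tangent of half this angle, whatever the lens; pixels are square), "cx", "cy" (the principal point, pixels), "cam_to_world" (4x4, takes a point from camera to world coordinates). Camera axes: x right, y down, z forward; pixel columns grow to the right and rows downward; lengths in m; the calibration is good to about 2 mm. A picture is of the moment at which its call begins.
- env.close_job(): hands the job in; it is judged then, once.
Trained networks look in the newest picture that a camera, given by its name, has taken for a name from the list of things; names that differ only in an ending like _2 or _b are one class to them, and where a whole thing is asked for, a point or a joint stands for the part that bears it (a point fixed in the world has none). Each returns a list of dicts, best first, with "score" (0 to 1); they miss things now and then, are a little off and sometimes report something else, mostly with a low value. They report only what shows in the picture. A call takes as long as a camera call.
- env.regions_of(camera, target): "pixels" (480x640 bool, what is visible of it) and "point" ([row, column] in pixels, amid what is visible of it).
The state is a dict: "time_s": time; "q": joint angles; "qvel": joint speeds; "joint_efforts": joint torques, N m; "position": TCP position; "tool_rot": TCP orientation; "ft_force": force on the tool from outside, world axes, zero at the start; "wrist_torque": the same for the moment, N m; "grip_width": finger opening in m; "gripper_force": force on a finger pad.
Only numpy, scipy, OpenCV 4.12 (cv2) and the standard library are available. Lean on these libraries where they do the work, as an engineer would, in place of code of your own. Each camera call takes 0.05 s, during which the arm holds its last target. There are 200 camera calls.

## Working session

There is one attempt and no reset: what is moved stays moved. The work goes in short steps, Python scripts to look and compute and a tool call to move; the robot and the scene stay as the last step left them, time stands still between calls to the robot, and variables do not carry over. Pictures are saved under pics/ and viewed, at most 10 in all, crops included, and the job is handed in when it is done.

Besides the shell and the picture viewer there is one more tool, called after "Emit:" as name(argument=value, ...), one argument or row to a line, values as JSON. jog_arm: Moves the arm, as the interface text tells. Its arguments: {"type":"object","properties":{"targets":{"type":"array","items":{"type":"array","items":{"type":"number"}}},"hand":{"type":"number"},"newtons":{"type":"number"}},"required":["targets"]}

```bash
mkdir -p pics; cat > h.py <<'E'
import numpy as np, cv2
from rig import env
def pts(im):
    d=im["depth"];f=240/np.tan(np.radians(im["fovy"]/2))
    v,u=np.mgrid[:480,:640]
    P=np.stack([(u-im["cx"])*d/f,(v-im["cy"])*d/f,d],-1)
    M=im["cam_to_world"];return P@M[:3,:3].T+M[:3,3]
def save(im,n): cv2.imwrite("pics/"+n,im["frame"][:,:,::-1])
E
python3 - <<'E'
from h import *
o=env.observe();print(o["time_s"],o["position"],o["tool_rot"])
for c in("top","scene"):
    im=env.get_image(c);save(im,c+"0.png");P=pts(im);np.save(c+".npy",P)
    print(c,im["cam_to_world"].round(3).tolist(),im["fovy"])
    for t in("jig","blank_top","blank_middle","blank_bottom","readout","zero_top","mode_top","holder","stylus","jar","brush","sanding_block"):
        for r in env.regions_of(c,t)[:2]:
            m=r["pixels"];Q=P[m];Q=Q[Q[:,2]>-.1]
            print(t,round(r["score"],2),m.sum(),np.round(r["point"]),np.median(Q,0).round(3),np.percentile(Q,2,0).round(3),np.percentile(Q,98,0).round(3))
print(env.observe()["time_s"])
E
```

```text
0.0 [ 0.15819069 -0.5264363   0.23070256] [[ 9.57734744e-01  2.87652824e-01 -1.16621195e-04]
 [ 2.87652669e-01 -9.57733616e-01  1.50450701e-03]
 [ 3.21083653e-04 -1.47446504e-03 -9.99998861e-01]]
top [[0.004, -0.981, 0.192, 0.37], [-1.0, -0.001, 0.016, -0.065], [-0.015, -0.192, -0.981, 1.295], [0.0, 0.0, 0.0, 1.0]] 42.38400442480708
jig 0.61 3698 [268. 411.] [ 0.58  -0.215  0.012] [ 0.504 -0.275  0.004] [ 0.679 -0.147  0.052]
blank_top 0.94 1262 [249. 399.] [ 0.601 -0.21   0.045] [ 0.557 -0.238  0.039] [ 0.644 -0.181  0.05 ]
blank_middle 0.75 178 [255. 385.] [ 0.6   -0.178  0.037] [ 0.548 -0.206  0.032] [ 0.633 -0.17   0.043]
blank_bottom 0.7 153 [278. 382.] [ 0.549 -0.18   0.028] [ 0.546 -0.226  0.006] [ 0.59  -0.17   0.036]
readout 0.78 2118 [305. 143.] [0.488 0.316 0.045] [0.442 0.257 0.003] [0.535 0.377 0.052]
mode_top 0.31 3664 [267. 416.] [ 0.58  -0.216  0.012] [ 0.504 -0.275  0.004] [ 0.68  -0.147  0.052]
holder 0.68 1185 [298. 241.] [0.512 0.115 0.061] [0.481 0.084 0.011] [0.554 0.157 0.066]
stylus 0.64 195 [288. 237.] [0.516 0.12  0.119] [0.506 0.112 0.062] [0.529 0.133 0.12
[... 677 characters left out ...]
034] [ 0.58  -0.379  0.016] [ 0.963 -0.165  0.754]
holder 0.62 1111 [186. 346.] [0.537 0.102 0.053] [0.488 0.082 0.001] [0.559 0.157 0.063]
holder 0.55 279 [163. 347.] [0.525 0.116 0.093] [0.5   0.109 0.056] [0.534 0.14  0.125]
stylus 0.74 235 [164. 347.] [0.526 0.115 0.096] [0.512 0.109 0.061] [0.533 0.128 0.125]
jar 0.96 1299 [285. 375.] [ 0.785 -0.029  0.082] [ 0.751 -0.049  0.006] [0.808 0.009 0.097]
brush 0.92 906 [210. 462.] [0.747 0.279 0.017] [0.686 0.217 0.002] [0.819 0.331 0.022]
brush 0.68 3701 [290. 240.] [ 0.6   -0.225  0.011] [ 0.505 -0.28  -0.001] [ 0.686 -0.15   0.049]
sanding_block 0.63 1615 [348. 159.] [ 0.616 -0.426  0.03 ] [ 0.562 -0.455  0.007] [ 0.659 -0.397  0.035]
1.3
```

```bash
python3 - <<'E'
import cv2,numpy as np
a=cv2.imread("pics/top0.png")
j=cv2.resize(a[205:315,350:460],(550,550),interpolation=cv2.INTER_CUBIC)
cv2.imwrite("pics/jig.png",j)
r=cv2.resize(a[250:350,100:260],(800,500),interpolation=cv2.INTER_CUBIC)
cv2.imwrite("pics/ro.png",r)
E
```

```text
(no output)
```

View pics/top0.png

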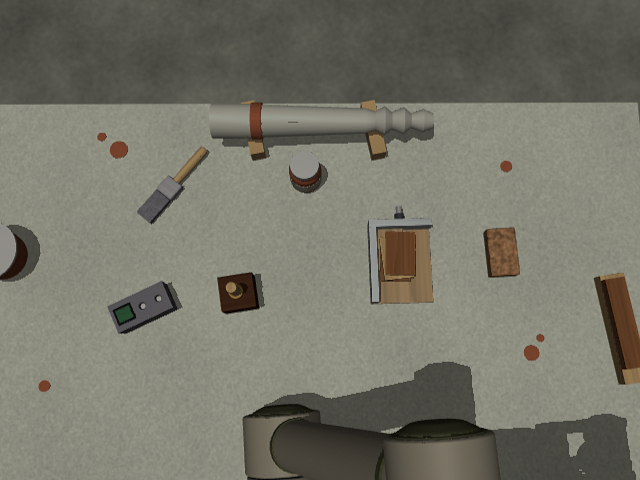

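View pics/jig.png

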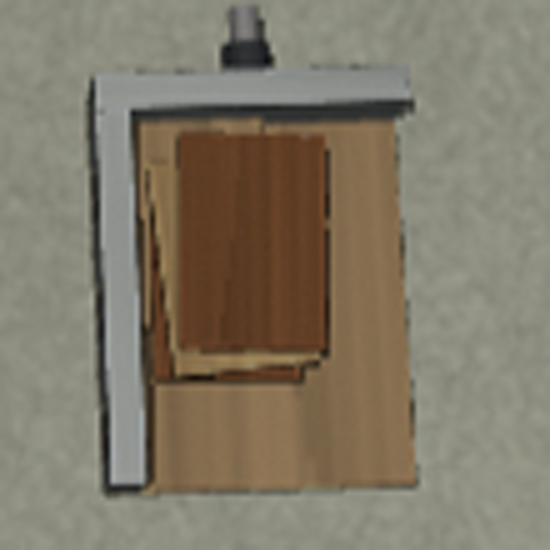

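View pics/ro.png

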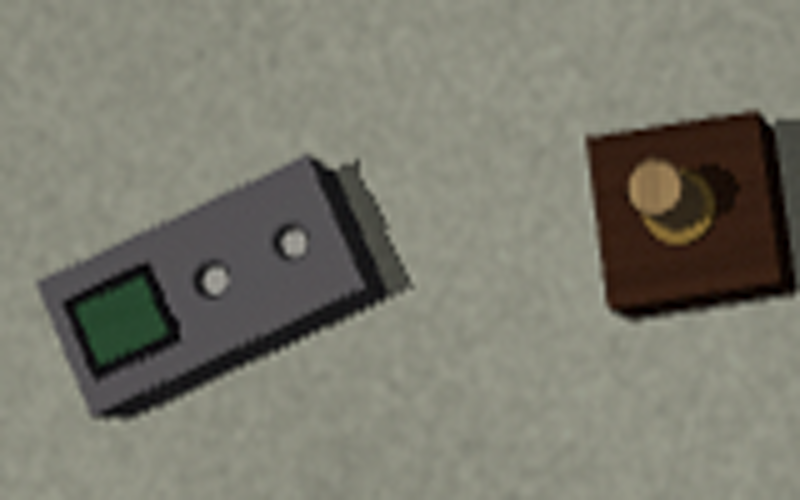

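The top view shows the jig at about px (402,262), with dark/light/dark blanks: the top one straight but offset, the middle one yawed. The readout's zero button is at (142.8,306) and mode at (158.4,298.4). The holder with the stylus is at (238,292). I'll refine these by ray–plane intersection.

```bash
cat >> h.py <<'E'
def ray(M,f,cx,cy,u,v,z):
    d=M[:3,:3]@np.array([(u-cx)/f,(v-cy)/f,1]);return M[:3,3]+d*(z-M[2,3])/d[2]
def go(x,y,z,yaw):
    "move to TCP x,y,z (m), tool x axis at world yaw (deg), pointing down: prints shift cm and turn deg"
    from scipy.spatial.transform import Rotation as R
    o=env.observe();T=o["tool_rot"];a=np.radians(yaw)
    D=np.array([[np.cos(a),np.sin(a),0],[np.sin(a),-np.cos(a),0],[0,0,-1]])
    s=T.T@(np.array([x,y,z])-o["position"])*100
    print("row",s.round(2).tolist(),R.from_matrix(T.T@D).as_rotvec(degrees=True).round(2).tolist())
E
python3 - <<'E'
from h import *
im=env.get_image("top");M=im["cam_to_world"];f=240/np.tan(np.radians(im["fovy"]/2));cx,cy=im["cx"],im["cy"]
W=lambda u,v,z:ray(M,f,cx,cy,u,v,z)
J=lambda a,b,z:W(350+a/5,205+b/5,z)
A=J(95,75,.048);B=J(410,68,.048);C=J(107,486,.048);I=J(133,112,.048);K=J(147,486,.048)
print("outer",A,B,C,"inner",I,K)
print("len",np.linalg.norm(A-B),np.linalg.norm(A-C),"yaw",np.degrees(np.arctan2(*(A-C)[1::-1])),np.degrees(np.arctan2(*(A-B)[1::-1]))-90)
for n,l in(("top",[(178,133),(327,136),(325,352),(178,350)]),):
    for p in l:print(n,J(*p,.044))
R=lambda a,b,z:W(100+a/5,250+b/5,z)
print("zero",R(214,280,.039),"mode",R(292,242,.039),"handle",R(656,186,.125))
print("box",[R(*p,.045).round(4) for p in((38,283),(310,154),(366,290),(95,415))])
print("hold",[R(*p,.06).round(4) for p in((587,137),(758,113),(778,288),(607,307))])
for p in((680,210),):print("shoulder",R(*p,.065))
go(0.5,-0.2,.2,0)
E
```

```text
outer [ 0.66965556 -0.14674858  0.048     ] [ 0.67266182 -0.27675742  0.048     ] [ 0.49947467 -0.14964441  0.048     ] inner [ 0.65397725 -0.16222808  0.048     ] [ 0.49951283 -0.16574205  0.048     ]
len 0.13004359735472668 0.1702055222252958 yaw 0.9748618137442094 1.3246433698830486
top [ 0.64600113 -0.18098737  0.044     ]
top [ 0.64476859 -0.24237839  0.044     ]
top [ 0.55473767 -0.23925055  0.044     ]
top [ 0.55545925 -0.17949297  0.044     ]
zero [0.49154664 0.31533267 0.039     ] mode [0.50714894 0.28423904 0.039     ] handle [0.51949398 0.12216253 0.125     ]
box [array([0.4896, 0.3852, 0.045 ]), array([0.5426, 0.2771, 0.045 ]), array([0.4871, 0.2514, 0.045 ]), array([0.4365, 0.3584, 0.045 ])]
hold [array([0.5476, 0.1611, 0.06  ]), array([0.5575, 0.0922, 0.06  ]), array([0.4869, 0.0824, 0.06  ]), array([0.4791, 0.1506, 0.06  ])]
shoulder [0.5175042  0.12182238 0.065     ]
row [42.13, -21.46, 3.13] [0.0, -0.0, 16.72]
```

```bash
python3 - <<'E'
from h import *
go(.5147,-.2022,.10,1.1)
E
```

```text
row [43.48, -20.83, 13.13] [0.0, -0.0, 15.62]
```

Emit:
jog_arm(
  targets=[
    [43.5,-20.8,13.1,0,0,15.6],
    [43.5,-20.8,13.1,0,0,15.6],
    [43.5,-20.8,13.1,0,0,15.6],
    [43.5,-20.8,13.1,0,0,15.6],
    [43.5,-20.8,13.1,0,0,15.6],
    [43.5,-20.8,13.1,0,0,15.6],
    [43.5,-20.8,13.1,0,0,15.6],
    [43.5,-20.8,13.1,0,0,15.6],
  ],
  hand=0.235,
  newtons=30,
)

```text
time_s: 2.02
position: [0.3958, -0.3104, 0.1443]
tool_rot: [[1.0, 0.019, 0.0], [0.019, -1.0, -0.0], [0.0, 0.0, -1.0]]
ft_force: [0.8, -1.1, -0.7]
grip_width: 0.0201
gripper_force: 0.0
```

```bash
python3 - <<'E'
from h import *
o=env.observe();print(o["time_s"],o["position"],o["grip_width"],o["ft_force"])
go(.5147,-.2022,.04,1.1)
E
```

```text
2.0167 [ 0.39577293 -0.31042193  0.1442748 ] 0.020090574018777358 [ 0.81231936 -1.07166842 -0.67262881]
row [12.1, -10.6, 10.43] [0.03, -0.02, 0.01]
```

Emit:
jog_arm(
  targets=[
    [12.1,-10.6,10.4,0,0,0],
    [12.1,-10.6,10.4,0,0,0],
    [12.1,-10.6,10.4,0,0,0],
    [12.1,-10.6,10.4,0,0,0],
    [12.1,-10.6,10.4,0,0,0],
    [12.1,-10.6,10.4,0,0,0],
    [12.1,-10.6,10.4,0,0,0],
  ],
)

```text
time_s: 2.6
position: [0.5137, -0.2028, 0.0399]
tool_rot: [[1.0, 0.022, -0.001], [0.022, -1.0, 0.001], [-0.001, -0.001, -1.0]]
ft_force: [0.2, -0.8, 0.8]
grip_width: 0.0201
gripper_force: 0.0
```

```bash
python3 - <<'E'
from h import *
o=env.observe();print(o["time_s"],o["position"],o["qvel"].round(2) if hasattr(o["qvel"],"round") else o["qvel"])
go(.5147,-.2022,.011,1.1)
im=env.get_image("wrist");save(im,"w1.png")
E
```

```text
2.6 [ 0.5137309  -0.20275198  0.03988606] [-2.38 -1.97 -0.26 -0.25  0.17 -0.48]
row [0.1, -0.05, 2.89] [-0.04, 0.07, 0.14]
```

View pics/w1.png

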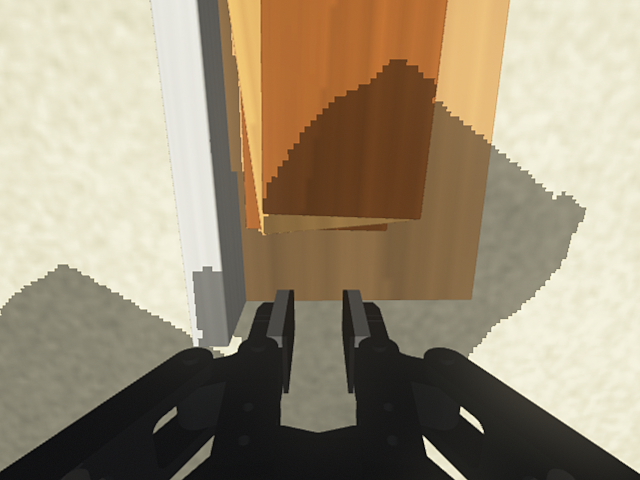

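The wrist picture shows the fingers (at px (280,340) and (350,340)) in front of the pile's near edge (row ~225), clear of the left fence. Descend now.

Emit:
jog_arm(
  targets=[
    [0,0,1.5,0,0,0],
    [0,0,2.4,0,0,0],
    [0,0,2.8,0,0,0],
    [0,0,2.8,0,0,0],
    [0.5,0,2.8,0,0,0],
    [1.0,0,2.8,0,0,0],
    [1.3,0,2.8,0,0,0],
    [1.6,0,2.8,0,0,0],
  ],
)

```text
time_s: 3.32
position: [0.5302, -0.2034, 0.013]
tool_rot: [[1.0, 0.02, 0.001], [0.02, -1.0, -0.001], [0.001, 0.001, -1.0]]
ft_force: [-0.1, 0.4, -0.4]
grip_width: 0.0201
gripper_force: 0.0
```

Emit:
jog_arm(
  targets=[
    [0.3,0,0,0,0,0],
    [0.6,0,0,0,0,0],
    [0.9,0,0,0,0,0],
    [1.2,0,0,0,0,0],
    [1.5,0,0,0,0,0],
    [1.7,0,0,0,0,0],
    [1.9,0,0,0,0,0],
    [1.9,0,0,0,0,0],
  ],
)

```text
time_s: 3.98
position: [0.5489, -0.2029, 0.0125]
tool_rot: [[1.0, 0.02, 0.0], [0.02, -1.0, -0.0], [0.0, 0.0, -1.0]]
ft_force: [0.3, -0.2, -0.5]
grip_width: 0.0199
gripper_force: 0.0
```

Emit:
jog_arm(
  targets=[
    [0.2,0,0,0,0,0],
    [0.3,0,0,0,0,0],
    [0.4,0,0,0,0,0],
    [0.4,0,0,0,0,0],
  ],
)

```text
time_s: 4.32
position: [0.5508, -0.2025, 0.0124]
tool_rot: [[1.0, 0.02, -0.004], [0.02, -1.0, 0.001], [-0.004, -0.001, -1.0]]
ft_force: [-9.8, -0.9, 6.4]
grip_width: 0.0199
gripper_force: 4.7
```

```bash
python3 - <<'E'
from h import *
im=env.get_image("wrist");save(im,"w2.png")
E
```

```text
(no output)
```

View pics/w2.png

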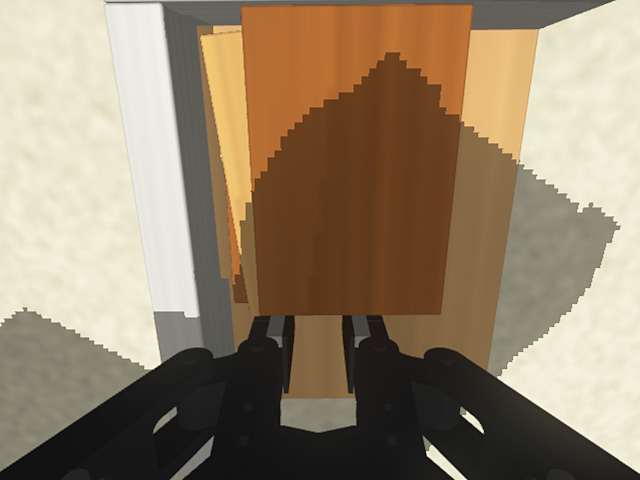

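Top blank is now at the far fence (row ~5), while the middle (light) one is still yawed at its left edge (202,35)-(245,290). A side push will straighten it.

Emit:
jog_arm(
  targets=[
    [-1.5,0,0,0,0,0],
    [-3,0,-2.5,0,0,0],
    [-3,0,-6,0,0,0],
    [-3,0,-6,0,0,0],
  ],
  hand=0.55,
)

```text
time_s: 4.7
position: [0.5245, -0.2048, 0.078]
tool_rot: [[1.0, 0.019, 0.008], [0.019, -1.0, -0.005], [0.008, 0.005, -1.0]]
ft_force: [1.5, 0.7, 2.0]
grip_width: 0.0468
gripper_force: 0.0
```

```bash
python3 - <<'E'
from h import *
o=env.observe();print(o["time_s"],o["position"],o["q"],o["grip_width"])
c=np.array([.654,-.1615]);xj,yj=-.045,-.115
go(c[0]+xj-.0192*yj,c[1]+.0192*xj+yj,.07,91.1)
E
```

```text
4.7 [ 0.52448211 -0.20484651  0.07796288] [-3.33850529e+01  3.17580856e+01  8.53065004e+01  1.45579471e-02
  6.23918990e+01  5.55149938e+01] 0.04680391700970715
row [8.53, 7.41, 0.9] [0.59, -0.12, -90.01]
```

Emit:
jog_arm(
  targets=[
    [3,7.4,0,0,0,-7],
    [5,7.4,0,0,0,-14],
    [7,7.4,0,0,0,-21],
    [8.5,7.4,0,0,0,-28],
    [8.5,7.4,0,0,0,-35],
    [8.5,7.4,0,0,0,-42],
    [8.5,7.4,0,0,0,-49],
    [8.5,7.4,0,0,0,-56],
  ],
)

```text
time_s: 5.37
position: [0.6094, -0.2757, 0.0723]
tool_rot: [[0.538, 0.843, 0.001], [0.843, -0.538, -0.0], [0.0, 0.001, -1.0]]
ft_force: [0.1, 0.1, 0.0]
grip_width: 0.0473
gripper_force: 0.0
```

Emit:
jog_arm(
  targets=[
    [0,0,0,0,0,-7],
    [0,0,0,0,0,-14],
    [0,0,0,0,0,-21],
    [0,0,0,0,0,-28],
    [0,0,0,0,0,-34],
    [0,0,0,0,0,-34],
    [0,0,0,0,0,-34],
  ],
)

```text
time_s: 5.95
position: [0.6092, -0.2758, 0.0725]
tool_rot: [[-0.016, 1.0, 0.001], [1.0, 0.016, -0.0], [-0.0, 0.001, -1.0]]
ft_force: [-0.3, -0.8, 0.5]
grip_width: 0.047
gripper_force: 0.0
```

```bash
python3 - <<'E'
from h import *
o=env.observe();print(o["time_s"],o["position"],o["grip_width"])
c=np.array([.654,-.1615]);xj,yj=-.045,-.115
go(c[0]+xj-.0192*yj,c[1]+.0192*xj+yj,.0125,91.1)
im=env.get_image("wrist");save(im,"w3.png")
E
```

```text
5.95 [ 0.60916401 -0.27575622  0.07251327] 0.04701399249291596
row [-0.16, 0.2, 6.0] [0.03, 0.01, -0.16]
```

View pics/w3.png

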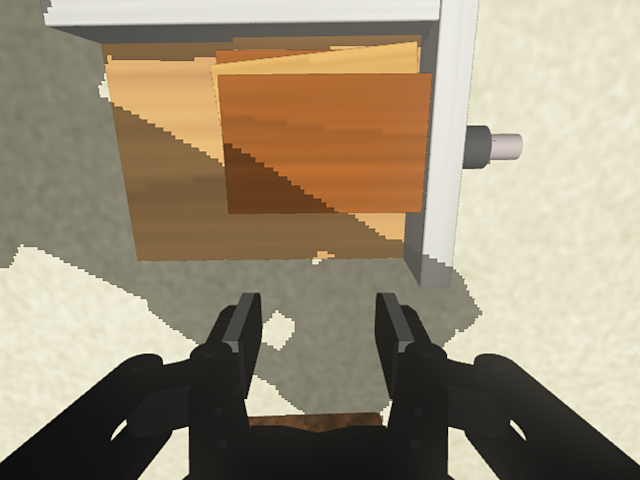

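The pile shows the middle blank still yawed (top edge (212,65)-(418,42)); fingers stand right of it, clear. Descend and push left.

Emit:
jog_arm(
  targets=[
    [-0.1,-0.3,3,0,0,0],
    [-0.1,-0.3,5,0,0,0],
    [-0.1,-0.3,6,0,0,0],
    [-0.1,-0.3,6,0,0,0],
  ],
)

```text
time_s: 6.33
position: [0.6051, -0.2761, 0.0102]
tool_rot: [[-0.018, 1.0, -0.003], [1.0, 0.018, 0.002], [0.003, -0.003, -1.0]]
ft_force: [-0.0, 0.3, -0.5]
grip_width: 0.0475
gripper_force: 0.0
```

Emit:
jog_arm(
  targets=[
    [0.6,0,0,0,0,0],
    [1.2,0,0,0,0,0],
    [1.6,0,0,0,0,0],
    [2.0,0,0,0,0,0],
    [2.4,0,0,0,0,0],
    [2.8,0,0,0,0,0],
    [3.2,0,0,0,0,0],
    [3.5,0,0,0,0,0],
  ],
)

```text
time_s: 7.0
position: [0.6053, -0.2414, 0.0127]
tool_rot: [[-0.02, 1.0, 0.0], [1.0, 0.02, -0.0], [-0.0, 0.0, -1.0]]
ft_force: [0.5, -0.2, 1.0]
grip_width: 0.0469
gripper_force: 0.4
```

Emit:
jog_arm(
  targets=[
    [0.3,0,0,0,0,0],
    [0.5,0,0,0,0,0],
    [0.6,0,0,0,0,0],
    [0.7,0,0,0,0,0],
    [0.7,0,0,0,0,0],
  ],
)

```text
time_s: 7.42
position: [0.6052, -0.2349, 0.0127]
tool_rot: [[-0.019, 1.0, 0.0], [1.0, 0.019, -0.0], [-0.0, 0.0, -1.0]]
ft_force: [0.1, -1.0, 1.3]
grip_width: 0.0473
gripper_force: 0.7
```

```bash
python3 - <<'E'
from h import *
im=env.get_image("wrist");save(im,"w4.png")
E
```

```text
(no output)
```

View pics/w4.png

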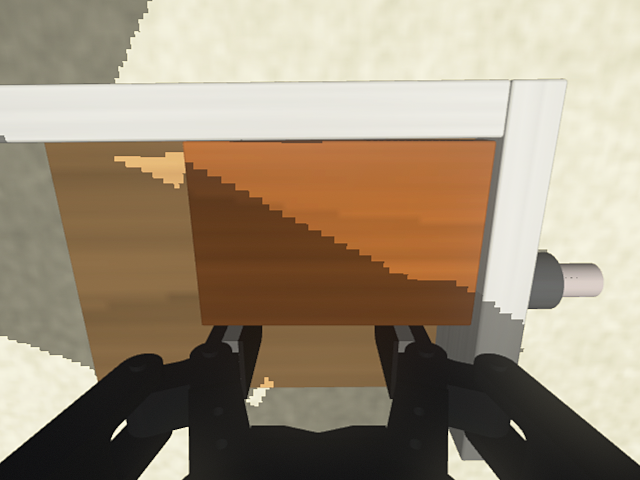

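Top blank is nearly at both fences, with the others hidden beneath. I'll press to contact force.

Emit:
jog_arm(
  targets=[
    [0.1,0,0,0,0,0],
    [0.2,0,0,0,0,0],
    [0.3,0,0,0,0,0],
    [0.3,0,0,0,0,0],
  ],
)

```text
time_s: 7.8
position: [0.6054, -0.2346, 0.0129]
tool_rot: [[-0.02, 1.0, 0.002], [1.0, 0.02, -0.005], [-0.005, 0.001, -1.0]]
ft_force: [-1.5, -13.1, -1.0]
grip_width: 0.0472
gripper_force: 6.6
```

Emit:
jog_arm(
  targets=[
    [-0.8,0,0,0,0,0],
    [-2,0,-2,0,0,0],
    [-2.5,-1,-6,0,0,7],
    [-2.5,-4,-6,0,0,14],
    [-2,-7,-6,0,0,21],
    [-1,-8,-6,0,0,28],
    [0,-8,-6,0,0,35],
    [2,-8,-6,0,0,42],
  ],
  hand=0.235,
)

```text
time_s: 8.47
position: [0.524, -0.214, 0.0726]
tool_rot: [[0.661, 0.75, 0.0], [0.75, -0.661, 0.0], [0.0, -0.0, -1.0]]
ft_force: [0.4, 0.4, 0.4]
grip_width: 0.0201
gripper_force: 0.0
```

```bash
python3 - <<'E'
from h import *
o=env.observe();print(o["time_s"],o["position"],o["grip_width"])
c=np.array([.654,-.1615]);xj,yj=-.125,-.030
go(c[0]+xj-.0192*yj,c[1]+.0192*xj+yj,.07,1.1)
E
```

```text
8.4667 [ 0.52397267 -0.21404743  0.07260304] 0.02011540510777228
row [1.88, -0.91, 0.26] [-0.02, -0.01, 47.53]
```

Emit:
jog_arm(
  targets=[
    [1.7,-0.9,0,0,0,7],
    [1.7,-0.9,0,0,0,14],
    [1.7,-0.9,0,0,0,21],
    [1.7,-0.9,0,0,0,28],
    [1.7,-0.9,0,0,0,35],
    [1.7,-0.9,0,0,0,42],
    [1.7,-0.9,0,0,0,47.5],
    [1.7,-0.9,0,0,0,47.5],
  ],
)

```text
time_s: 9.13
position: [0.5288, -0.1943, 0.0723]
tool_rot: [[1.0, 0.025, -0.001], [0.025, -1.0, 0.001], [-0.001, -0.001, -1.0]]
ft_force: [-1.4, -0.1, -0.1]
grip_width: 0.0201
gripper_force: 0.0
```

```bash
python3 - <<'E'
from h import *
c=np.array([.654,-.1615]);xj,yj=-.125,-.030
go(c[0]+xj-.0192*yj,c[1]+.0192*xj+yj,.012,1.1)
E
```

```text
row [0.08, -0.03, 6.03] [-0.06, 0.03, 0.32]
```

Emit:
jog_arm(
  targets=[
    [0,0,3,0,0,0],
    [0,0,5,0,0,0],
    [0,0,6,0,0,0],
    [0,0,6,0,0,0],
    [0.5,0,6,0,0,0],
    [1.0,0,6,0,0,0],
    [1.5,0,6,0,0,0],
    [1.8,0,6,0,0,0],
  ],
)

```text
time_s: 9.8
position: [0.5483, -0.1944, 0.0136]
tool_rot: [[1.0, 0.029, 0.002], [0.029, -1.0, -0.001], [0.002, 0.001, -1.0]]
ft_force: [-0.8, -0.8, -0.6]
grip_width: 0.0202
gripper_force: 0.0
```

Emit:
jog_arm(
  targets=[
    [0.2,0,0,0,0,0],
    [0.4,0,0,0,0,0],
    [0.5,0,0,0,0,0],
    [0.6,0,0,0,0,0],
    [0.7,0,0,0,0,0],
    [0.7,0,0,0,0,0],
  ],
)

```text
time_s: 10.3
position: [0.554, -0.1939, 0.0126]
tool_rot: [[1.0, 0.028, -0.0], [0.028, -1.0, 0.0], [-0.0, -0.0, -1.0]]
ft_force: [-1.0, 0.8, 1.5]
grip_width: 0.0199
gripper_force: 0.6
```

Emit:
jog_arm(
  targets=[
    [0.1,0,0,0,0,0.5],
    [0.2,0,0,0,0,0.5],
    [0.3,0,0,0,0,0.5],
    [0.3,0,0,0,0,0.5],
  ],
)

```text
time_s: 10.63
position: [0.5546, -0.1937, 0.0124]
tool_rot: [[1.0, 0.02, -0.006], [0.02, -1.0, 0.001], [-0.006, -0.001, -1.0]]
ft_force: [-13.6, -1.2, 8.8]
grip_width: 0.0197
gripper_force: 7.0
```

Emit:
jog_arm(
  targets=[
    [-0.8,0,0,0,0,0],
    [-2,0,-2,0,0,0],
    [-3,0,-6,0,0,0],
    [-5,0,-9,0,0,0],
    [-6,0,-9,0,0,0],
    [-6,0,-9,0,0,0],
  ],
  hand=0.7,
)

```text
time_s: 11.13
position: [0.4962, -0.1953, 0.1041]
tool_rot: [[1.0, 0.018, 0.003], [0.018, -1.0, -0.002], [0.003, 0.002, -1.0]]
ft_force: [0.6, 0.8, -0.1]
grip_width: 0.06
gripper_force: 0.0
```

```bash
python3 - <<'E'
from h import *
im=env.get_image("wrist");t=env.get_image("scene")
o=env.observe();print(o["time_s"],o["position"],o["q"].round(1))
a=im["frame"][:,:,::-1];b=cv2.resize(t["frame"][240:350,180:300,::-1],(524,480),interpolation=cv2.INTER_CUBIC)
a=cv2.resize(a,None,fx=.6,fy=1)[:, :276+108] 
cv2.imwrite("pics/c5.png",cv2.resize(np.hstack([im["frame"][:,:,::-1],b]),(800,330)))
cv2.imwrite("pics/c5w.png",im["frame"][:,:,::-1])
f=240/np.tan(np.radians(im["fovy"]/2));M=im["cam_to_world"];np.savez("w5.npz",M=M,f=f,cx=im["cx"],cy=im["cy"],P=pts(im))
E
```

```text
11.2333 [ 0.49708328 -0.19497938  0.10228132] [-34.1  27.7  88.1   0.   64.1  54.8]
```

View pics/c5w.png

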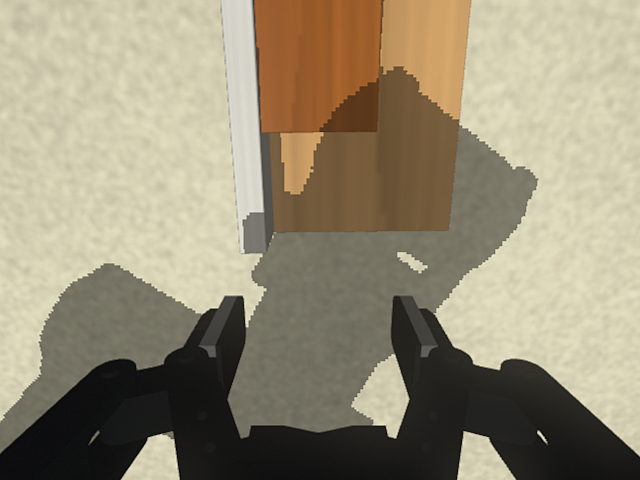

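The blanks look flush on the left fence, with no near or right edge sticking out. Now the stylus.

```bash
python3 - <<'E'
from h import *
go(.45,.122,.21,1.1)
E
```

```text
row [-4.11, -31.78, -10.77] [-0.01, -0.02, -0.02]
```

Emit:
jog_arm(
  targets=[
    [0,0,-4,0,0,0],
    [-1,-4,-8,0,0,0],
    [-4,-32,-10.8,0,0,0],
    [-4,-32,-10.8,0,0,0],
    [-4,-32,-10.8,0,0,0],
    [-4,-32,-10.8,0,0,0],
    [-4,-32,-10.8,0,0,0],
    [-4,-32,-10.8,0,0,0],
  ],
  hand=1,
  newtons=60,
)

```text
time_s: 11.9
position: [0.4565, 0.0818, 0.2039]
tool_rot: [[1.0, 0.019, -0.001], [0.019, -1.0, 0.0], [-0.001, -0.0, -1.0]]
ft_force: [0.5, -0.4, 0.4]
grip_width: 0.0853
gripper_force: 0.0
```

Emit:
jog_arm(
  targets=[
    [0,-8,0,0,0,0],
    [0,-8,0,0,0,0],
    [0,-8,0,0,0,0],
    [0,-8,0,0,0,0],
  ],
)

```text
time_s: 12.23
position: [0.455, 0.1616, 0.2035]
tool_rot: [[1.0, 0.024, -0.002], [0.024, -1.0, -0.0], [-0.002, -0.0, -1.0]]
ft_force: [0.2, -0.6, -0.4]
grip_width: 0.0856
gripper_force: 0.0
```

```bash
python3 - <<'E'
from h import *
im=env.get_image("wrist");save(im,"w6.png");P=pts(im)
o=env.observe();print(o["time_s"],o["position"])
for t in("stylus","holder"):
  for r in env.regions_of("wrist",t)[:1]:
    Q=P[r["pixels"]];print(t,r["score"],r["point"])
    for a,b in((.12,.13),(.057,.063),(.062,.069)):
        S=Q[(Q[:,2]>a)&(Q[:,2]<b)]
        if len(S)>20:
            c=cv2.minAreaRect((S[:,:2]*1000).astype(np.float32));print(a,len(S),c,np.median(S[:,2]))
f=240/np.tan(np.radians(im["fovy"]/2));print(f,im["cam_to_world"].tolist(),im["cx"],im["cy"])
E
```

```text
12.2833 [0.45523742 0.16023709 0.20357146]
stylus 0.59 [137.9, 381.2]
0.12 1140 ((519.8621826171875, 122.01111602783203), (21.25089454650879, 20.905744552612305), 1.0765295028686523) 0.12499914112767856
0.057 79 ((518.677490234375, 116.40673828125), (41.519775390625, 27.656272888183594), 65.05260467529297) 0.0602319443268437
0.062 413 ((521.208984375, 125.5712890625), (21.46828269958496, 28.884658813476562), 71.62674713134766) 0.06511255624769574
holder 0.66 [117.2, 364.4]
0.057 7499 ((519.4087524414062, 120.55829620361328), (69.9586181640625, 70.12403106689453), 9.141375541687012) 0.06021505465771759
0.062 56 ((520.391845703125, 120.6105728149414), (62.71478271484375, 66.43997192382812), 6.9199371337890625) 0.062228158815904405
379.9718600670967 [[0.024525606278582655, -0.9511960516940589, -0.3076110626721683, 0.5349010333124008], [-0.9996992018766218, -0.0233294932207761, -0.007565746050863571, 0.16264338092072425], [2.00975704552433e-05, 0.3077040883506334, -0.9514821036721566, 0.3461933649006894], [0.0, 0.0, 0.0, 1.0]] 317.94132026793824 235.8361365368303
```

View pics/w6.png

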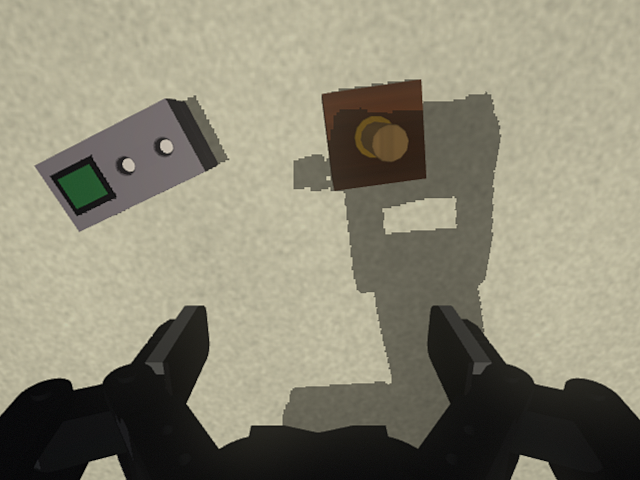

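Readout in view: zero button at px (128,165), mode at (166,147); stylus handle at (390,142).

```bash
python3 - <<'E'
from h import *
im=env.get_image("wrist");P=pts(im);f=240/np.tan(np.radians(im["fovy"]/2))
g=cv2.cvtColor(im["frame"],cv2.COLOR_RGB2GRAY)
for n,(u,v) in(("zero",(128,165)),("mode",(166,147))):
    y,x=np.nonzero(g[v-14:v+15,u-14:u+15]>165);print(n,len(x),x.mean()+u-14,y.mean()+v-14)
    u,v=x.mean()+u-14,y.mean()+v-14
    print(ray(im["cam_to_world"],f,im["cx"],im["cy"],u,v,.039))
m=np.zeros((480,640),bool);m[80:250,20:240]=1
S=P[m&(P[...,2]>.042)&(P[...,2]<.048)];(cx,cy),wh,a=cv2.minAreaRect((S[:,:2]*1000).astype(np.float32));print(cx,cy,wh,a)
go(.5192,.1218,.20,1.1);go(.5192,.1218,.078,1.1)
E
```

```text
zero 110 125.04545454545453 165.9909090909091
[0.49188729 0.31357497 0.039     ]
mode 121 162.67768595041323 147.19834710743802
[0.50725419 0.28179267 0.039     ]
489.873779296875 318.35528564453125 (60.117027282714844, 122.13312530517578) 25.946678161621094
row [6.31, 3.79, 0.4] [0.01, 0.05, -0.07]
row [6.32, 3.79, 12.6] [0.01, 0.05, -0.07]
```

Emit:
jog_arm(
  targets=[
    [3,2,0,0,0,0],
    [6.3,3.8,0,0,0,0],
    [6.3,3.8,0,0,0,0],
    [6.3,3.8,4,0,0,0],
    [6.3,3.8,8,0,0,0],
    [6.3,3.8,11,0,0,0],
    [6.3,3.8,12.6,0,0,0],
    [6.3,3.8,12.6,0,0,0],
  ],
)

```text
time_s: 13.1
position: [0.5172, 0.1214, 0.0751]
tool_rot: [[1.0, 0.017, -0.007], [0.017, -1.0, -0.0], [-0.007, -0.0, -1.0]]
ft_force: [-0.5, 0.3, 0.0]
grip_width: 0.0856
gripper_force: 0.0
```

```bash
python3 - <<'E'
from h import *
print(env.observe()["ft_force"]);go(.5192,.1218,.078,1.1)
E
```

```text
[-0.51309924  0.31763522  0.01041684]
row [0.2, -0.04, -0.29] [-0.0, 0.41, -0.12]
```

Emit:
jog_arm(
  targets=[
    [0.1,0,0,0,0,0],
    [0.1,0,0,0,0,0],
    [0.1,0,0,0,0,0],
  ],
)

```text
time_s: 13.35
position: [0.5208, 0.1225, 0.0801]
tool_rot: [[1.0, 0.019, 0.003], [0.019, -1.0, 0.0], [0.003, 0.0, -1.0]]
ft_force: [-0.6, -0.2, -0.2]
grip_width: 0.0854
gripper_force: 0.0
```

Emit:
jog_arm(
  targets=[
    [0,0,0,0,0,0],
    [0,0,0,0,0,0],
    [0,0,0,0,0,0],
    [0,0,0,0,0,0],
    [0,0,0,0,0,0],
    [0,0,0,0,0,0],
    [0,0,0,0,0,0],
    [0,0,0,0,0,0],
  ],
  hand=0,
  newtons=60,
)

```text
time_s: 14.02
position: [0.5199, 0.1228, 0.0788]
tool_rot: [[1.0, 0.02, 0.0], [0.02, -1.0, 0.0], [0.0, -0.0, -1.0]]
ft_force: [-0.9, -0.1, 4.2]
grip_width: 0.0208
gripper_force: 58.5
```

Emit:
jog_arm(
  targets=[
    [0,0,-2,0,0,0],
    [0,0,-5,0,0,0],
    [0,0,-8,0,0,0],
    [0,0,-8,0,0,0],
    [-0.6,-5,-8,0,0,0],
    [-1.2,-9,-8,0,0,0],
    [-1.8,-13,-8,0,0,0],
    [-2.4,-17,-8,0,0,0],
  ],
)

```text
time_s: 14.68
position: [0.4927, 0.2889, 0.1581]
tool_rot: [[1.0, 0.019, -0.0], [0.019, -1.0, -0.0], [-0.0, 0.0, -1.0]]
ft_force: [1.4, 0.1, 0.6]
grip_width: 0.0205
gripper_force: 58.8
```

Emit:
jog_arm(
  targets=[
    [0,-1,0,0,0,0],
    [0,-2,0,0,0,0],
    [0,-2.2,0,0,0,0],
    [0,-2.2,0,0,0,0],
    [0,-2.2,0,0,0,0],
  ],
)

```text
time_s: 15.1
position: [0.4933, 0.3081, 0.1584]
tool_rot: [[1.0, 0.018, -0.0], [0.018, -1.0, -0.0], [-0.0, 0.0, -1.0]]
ft_force: [0.3, -0.2, -0.3]
grip_width: 0.0206
gripper_force: 58.9
```

```bash
python3 - <<'E'
from h import *
im=env.get_image("wrist");save(im,"w7.png")
o=env.observe();print(o["time_s"],o["ft_force"],o["position"],o["grip_width"])
go(.492,.3138,.130,1.1)
E
```

```text
15.15 [ 0.03549352 -0.3246887  -0.94393739] [0.49336909 0.30803828 0.15847509] 0.020743136820640027
row [-0.13, -0.58, 2.85] [0.02, 0.01, -0.08]
```

View pics/w7.png

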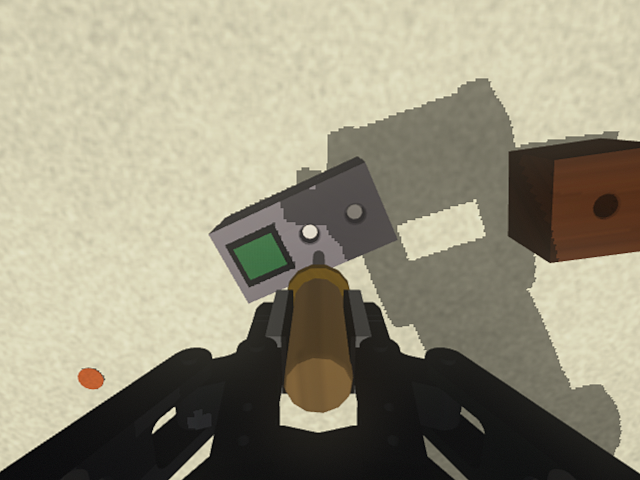

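Stylus held, pin tip near px (318,255); zero button at (310,232), mode at (355,212). I'll check the alignment numerically, as the picture allowance is used up.

```bash
python3 - <<'E'
from h import *
im=env.get_image("wrist");M=im["cam_to_world"];f=240/np.tan(np.radians(im["fovy"]/2));o=env.observe()
g=cv2.cvtColor(im["frame"],cv2.COLOR_RGB2GRAY)
for z in (.0896,.1396,.1937):
    c=np.linalg.inv(M)@np.r_[o["position"][:2],z,1];print(z,c[0]/c[2]*f+im["cx"],c[1]/c[2]*f+im["cy"])
y,x=np.nonzero(g[222:243,300:321]>200);u,v=x.mean()+300,y.mean()+222
z=ray(M,f,im["cx"],im["cy"],u,v,.039);print(len(x),u,v,z)
b=im["frame"][245:262,300:336].astype(int).sum(2);print(b[::2,::3])
go(z[0],z[1],.130,1.1)
E
```

```text
0.0896 316.2995221409015 254.3395681075466
0.1396 315.8997811093518 291.9083993662063
0.1937 315.12936095751405 364.31473846643394
140 309.35 231.1642857142857 [0.49208711 0.31326211 0.039     ]
[[391 397 394 374 387 392 387 387 384 386 387 387]
 [393 394 395 389 389 387 385 386 386 386 384 385]
 [392 388 389 387 387 394 401 390 386 386 385 386]
 [386 386 386 385 390 299 196 276 391 386 383 386]
 [386 387 385 386 397 180 200 192 374 385 385 386]
 [386 386 387 384 370 190 196 199 296 385 384 385]
 [384 384 382 381 342 193 197 199 289 382 383 384]
 [386 388 382 384 326 192 195 196 261 386 385 385]
 [384 381 379 381 319 193 193 197 248 383 383 383]]
row [-0.12, -0.52, 2.85] [0.01, 0.01, -0.08]
```

Emit:
jog_arm(
  targets=[
    [-0.1,-0.6,0,0,0,0],
    [-0.1,-0.6,2,0,0,0],
    [-0.1,-0.6,3.4,0,0,0],
    [-0.1,-0.6,3.8,0,0,0],
    [-0.1,-0.6,3.8,0,0,0],
    [-0.1,-0.6,3.8,0,0,0],
  ],
)

```text
time_s: 15.7
position: [0.4922, 0.3153, 0.1212]
tool_rot: [[1.0, 0.019, 0.001], [0.019, -1.0, 0.0], [0.001, -0.0, -1.0]]
ft_force: [0.6, 0.7, -0.9]
grip_width: 0.0206
gripper_force: 58.9
```

Emit:
jog_arm(
  targets=[
    [0,0,0.4,0,0,0],
    [0,0,0.8,0,0,0],
    [0,0,1.1,0,0,0],
    [0,0,1.1,0,0,0],
  ],
)

```text
time_s: 16.03
position: [0.4916, 0.3152, 0.109]
tool_rot: [[1.0, 0.02, -0.001], [0.02, -1.0, -0.0], [-0.001, 0.0, -1.0]]
ft_force: [-0.3, -0.9, -0.8]
grip_width: 0.0208
gripper_force: 58.9
```

Emit:
jog_arm(
  targets=[
    [0,0,0.2,0,0,0],
    [0,0,0.4,0,0,0],
    [0,0,0.55,0,0,0],
    [0,0,0.55,0,0,0],
    [0,0,0.55,0,0,0],
  ],
)

```text
time_s: 16.45
position: [0.492, 0.3154, 0.1043]
tool_rot: [[1.0, 0.02, 0.001], [0.02, -1.0, 0.0], [0.001, -0.0, -1.0]]
ft_force: [-0.3, -0.1, 3.1]
grip_width: 0.0204
gripper_force: 58.9
```

Emit:
jog_arm(
  targets=[
    [0,0,0.2,0,0,0],
    [0,0,0.3,0,0,0],
    [0,0,0.3,0,0,0],
    [0,0,0.3,0,0,0],
    [0,0,0.3,0,0,0],
  ],
)

```text
time_s: 16.87
position: [0.4925, 0.3155, 0.1032]
tool_rot: [[1.0, 0.02, 0.003], [0.02, -1.0, 0.001], [0.003, -0.001, -1.0]]
ft_force: [-3.6, -1.8, 16.6]
grip_width: 0.0207
gripper_force: 60.7
```

Emit:
jog_arm(
  targets=[
    [0,0,0,0,0,0],
    [0,0,-1.5,0,0,0],
    [0,0,-4,0,0,0],
    [0,0,-6,0,0,0],
    [0,0,-6,0,0,0],
    [1,0,-6,0,0,0],
    [2,5,-6,0,0,0],
    [2.4,9,-6,0,0,0],
  ],
)

```text
time_s: 17.53
position: [0.5164, 0.2337, 0.1599]
tool_rot: [[1.0, 0.023, -0.001], [0.023, -1.0, -0.0], [-0.001, 0.0, -1.0]]
ft_force: [1.0, -0.9, -0.8]
grip_width: 0.0207
gripper_force: 59.0
```

```bash
python3 - <<'E'
from h import *
o=env.observe();print(o["time_s"],o["position"]);go(.5199,.1228,.1588,1.1)
E
```

```text
17.5333 [0.51642896 0.23368827 0.15987732]
row [0.09, 11.09, 0.11] [0.01, 0.04, 0.22]
```

Emit:
jog_arm(
  targets=[
    [0,4,0,0,0,0],
    [0,7,0,0,0,0],
    [0,9.5,0,0,0,0.2],
    [0,10.6,0,0,0,0.2],
    [0,10.6,0,0,0,0.2],
    [0,10.6,0,0,0,0.2],
    [0,10.6,0,0,0,0.2],
  ],
)

```text
time_s: 18.12
position: [0.5184, 0.1286, 0.1607]
tool_rot: [[1.0, 0.017, -0.0], [0.017, -1.0, 0.0], [-0.0, -0.0, -1.0]]
ft_force: [0.3, -0.7, -0.7]
grip_width: 0.0206
gripper_force: 59.0
```

```bash
python3 - <<'E'
from h import *
im=env.get_image("wrist");P=pts(im);o=env.observe();print(o["time_s"],o["position"],o["qvel"].round(1));go(.5199,.1228,.0788,1.1)
m=(abs(P[...,2]-.06)<.003);m[300:]=0
S=P[m];S=S[(abs(S[:,0]-.519)<.045)&(abs(S[:,1]-.121)<.045)]
print(cv2.minAreaRect((S[:,:2]*1000).astype(np.float32)))
M=im["cam_to_world"];f=240/np.tan(np.radians(im["fovy"]/2))
def px(x,y,z):
    c=np.linalg.inv(M)@np.r_[x,y,z,1];return c[0]/c[2]*f+im["cx"],c[1]/c[2]*f+im["cy"]
print("tip",px(*o["position"][:2],o["position"][2]-.069),"hole",px(.5194,.1212,.06))
g=cv2.cvtColor(im["frame"],cv2.COLOR_RGB2GRAY);print(g[222:270:3,290:344:3])
E
```

```text
18.1667 [0.51840355 0.1287655  0.16079517] [ 0.3 -0.  -0.1 -0.1  0.1 -0.2]
row [0.14, 0.6, 8.2] [-0.02, 0.02, -0.1]
((519.4567260742188, 120.52204132080078), (70.51260375976562, 70.28791046142578), 9.236557006835938)
tip (np.float64(316.2407926951095), np.float64(254.24691019366372)) hole (np.float64(327.70855119886687), np.float64(236.40881226091022))
[[56 54 53 51 51 50 49 47 45 45 43 42 42 42 40 41 41 41]
 [53 53 51 50 49 48 47 47 44 44 43 42 38 34 36 39 39 38]
 [51 52 51 50 52 47 46 45 45 45 41 35 35 35 33 34 36 39]
 [73 49 48 47 47 48 48 46 42 42 35 36 34 34 34 32 31 37]
 [73 72 72 69 70 45 44 42 66 51 35 33 34 34 33 31 31 34]
 [73 72 72 71 69 68 67 66 66 46 35 33 33 32 30 32 31 32]
 [73 72 71 70 69 67 68 67 67 50 34 34 33 33 33 31 31 34]
 [72 71 71 70 69 68 67 66 66 66 42 32 34 33 32 31 32 38]
 [71 70 70 70 68 67 67 65 65 66 60 38 34 31 31 36 39 40]
 [72 72 70 70 69 70 68 67 67 66 67 63 41 41 39 40 40 40]
 [73 73 72 71 71 71 70 68 67 66 66 69 41 41 40 41 40 39]
 [74 73 71 70 70 69 69 67 66 66 66 69 42 40 41 40 39 37]
 [73 72 70 71 69 68 67 67 66 66 66 68 41 41 39 41 40 39]
 [73 72 71 71 68 68 66 66 66 66 65 68 40 40 41 41 41 40]
 [73 71 70 69 69 68 70 64 62 61 62 62 42 41 41 39 38 39]
 [75 74 72 72 71 64 59 57 57 56 54 54 56 57 46 39 39 39]]
```

Emit:
jog_arm(
  targets=[
    [0.1,0.65,0,0,0,0],
    [0.1,0.65,0,0,0,0],
    [0.1,0.65,1.5,0,0,0],
    [0.1,0.65,3,0,0,0],
    [0.1,0.65,4,0,0,0],
    [0.1,0.65,4.5,0,0,0],
    [0.1,0.65,5,0,0,0],
    [0.1,0.65,5,0,0,0],
  ],
)

```text
time_s: 18.83
position: [0.5195, 0.1212, 0.1105]
tool_rot: [[1.0, 0.016, -0.001], [0.016, -1.0, -0.0], [-0.001, 0.0, -1.0]]
ft_force: [-0.4, 0.7, -0.6]
grip_width: 0.0207
gripper_force: 59.0
```

Emit:
jog_arm(
  targets=[
    [0,0,1,0,0,0],
    [0,0,1.8,0,0,0],
    [0,0,2.3,0,0,0],
    [0,0,2.8,0,0,0],
    [0,0,2.9,0,0,0],
    [0,0,2.9,0,0,0],
    [0,0,2.9,0,0,0],
  ],
)

```text
time_s: 19.42
position: [0.5198, 0.1211, 0.0823]
tool_rot: [[1.0, 0.016, 0.0], [0.016, -1.0, 0.0], [0.0, -0.0, -1.0]]
ft_force: [0.6, 0.9, -0.6]
grip_width: 0.0206
gripper_force: 59.0
```

Emit:
jog_arm(
  targets=[
    [0,0,0.15,0,0,0],
    [0,0,0.25,0,0,0],
    [0,0,0.32,0,0,0],
    [0,0,0.32,0,0,0],
    [0,0,0.32,0,0,0],
  ],
)

```text
time_s: 19.83
position: [0.5197, 0.1211, 0.0789]
tool_rot: [[1.0, 0.016, 0.0], [0.016, -1.0, 0.0], [0.0, -0.0, -1.0]]
ft_force: [0.0, -0.6, -0.7]
grip_width: 0.0204
gripper_force: 59.1
```

Emit:
jog_arm(
  targets=[
    [0,0,0.1,0,0,0],
    [0,0,0.1,0,0,0],
    [0,0,0.1,0,0,0],
  ],
)

```text
time_s: 20.08
position: [0.5198, 0.1211, 0.0788]
tool_rot: [[1.0, 0.016, 0.001], [0.016, -1.0, -0.0], [0.001, 0.0, -1.0]]
ft_force: [-3.2, -1.4, 8.9]
grip_width: 0.02
gripper_force: 60.1
```

Emit:
jog_arm(
  targets=[
    [0,0,0.1,0,0,0],
    [0,0,0.1,0,0,0],
    [0,0,0.1,0,0,0],
    [0,0,0.1,0,0,0],
    [0,0,0.1,0,0,0],
    [0,0,0.1,0,0,0],
    [0,0,0.1,0,0,0],
    [0,0,0.1,0,0,0],
  ],
  hand=1,
)

```text
time_s: 20.75
position: [0.5196, 0.1211, 0.0768]
tool_rot: [[1.0, 0.016, -0.0], [0.016, -1.0, -0.0], [-0.0, 0.0, -1.0]]
ft_force: [0.5, 0.5, -0.0]
grip_width: 0.0855
gripper_force: 0.0
```

Emit:
jog_arm(
  targets=[
    [0,0,-3,0,0,0],
    [0,0,-6,0,0,0],
    [0,0,-10,0,0,0],
    [-3,0,-13,0,0,0],
    [-7,0,-13,0,0,0],
    [-7,0,-13,0,0,0],
    [-7,0,-13,0,0,0],
    [-7,0,-13,0,0,0],
  ],
)

```text
time_s: 21.42
position: [0.4502, 0.1199, 0.207]
tool_rot: [[1.0, 0.016, 0.001], [0.016, -1.0, 0.0], [0.001, 0.0, -1.0]]
ft_force: [0.5, -0.2, 0.4]
grip_width: 0.0853
gripper_force: 0.0
```

```bash
python3 - <<'E'
from h import *
o=env.observe();print(o["time_s"],o["position"],o["ft_force"])
im=env.get_image("wrist");P=pts(im)
S=P[(P[...,2]>.1)&(P[...,2]<.14)];S=S[(abs(S[:,0]-.52)<.03)&(abs(S[:,1]-.121)<.03)]
S=S[S[:,2]>.12];print(len(S),np.median(S,0),S[:,2].std(),cv2.minAreaRect((S[:,:2]*1000).astype(np.float32)))
im=env.get_image("top");P=pts(im);M=im["cam_to_world"];f=240/np.tan(np.radians(im["fovy"]/2))
for t in("blank_top","blank_middle","blank_bottom","jig"):
    for r in env.regions_of("top",t)[:1]:
        m=r["pixels"];Q=P[m];ys,xs=np.nonzero(m);W=np.array([ray(M,f,im["cx"],im["cy"],u,v,.044) for u,v in zip(xs,ys)])
        print(t,round(r["score"],2),m.sum(),np.median(Q[:,2]),cv2.minAreaRect((W[:,:2]*1000).astype(np.float32)))
E
```

```text
21.4167 [0.45021601 0.11991501 0.20701971] [ 0.50560876 -0.1801966   0.3914495 ]
1116 [0.52004898 0.12027536 0.12497719] 0.000903152762459228 ((519.8204345703125, 120.34600830078125), (21.057830810546875, 21.187618255615234), 84.44098663330078)
blank_top 0.95 1249 0.044787387167586123 ((611.2406005859375, -191.90765380859375), (90.50425720214844, 59.44620895385742), 1.5527265071868896)
blank_middle 0.59 420 0.060468139965203505 ((526.203369140625, 98.3519058227539), (70.60342407226562, 31.091894149780273), 15.517419815063477)
blank_bottom 0.66 491 0.06025897100071731 ((524.474609375, 99.03549194335938), (72.15570068359375, 34.11831283569336), 11.554051399230957)
jig 0.95 4029 0.010439936894814705 ((599.109130859375, -209.31845092773438), (130.33218383789062, 202.94683837890625), 89.36646270751953)
```

```bash
python3 - <<'E'
from h import *
P=pts(env.get_image("scene")).reshape(-1,3);T=pts(env.get_image("top")).reshape(-1,3)
a=np.radians(1.1)
for n,Q in(("scene",P),("top",T)):
    d=Q[:,:2]-[.654,-.1615];X=d[:,0]*np.cos(a)+d[:,1]*np.sin(a);Y=-d[:,0]*np.sin(a)+d[:,1]*np.cos(a);Z=Q[:,2]
    for lo,hi in((.012,.019),(.021,.027),(.029,.035),(.037,.041),(.042,.048)):
        s=(Z>lo)&(Z<hi)
        r=s&(X<-.01)&(X>-.08)&(Y<-.055)&(Y>-.09);e=s&(Y<-.01)&(Y>-.055)&(X<-.085)&(X>-.12)
        print(n,lo,"side",r.sum(),(np.percentile(Y[r],[5,50])*1000).round(1) if r.sum() else "","end",e.sum(),(np.percentile(X[e],[5,50])*1000).round(1) if e.sum() else "")
E
```

```text
scene 0.012 side 5 [-83.7 -76.9] end 2 [-113.8 -113. ]
scene 0.021 side 20 [-62.  -61.2] end 0 
scene 0.029 side 24 [-62.3 -61.3] end 0 
scene 0.037 side 33 [-61.5 -60.3] end 5 [-89.4 -87.3]
scene 0.042 side 62 [-61.5 -58.7] end 10 [-86.6 -85.8]
top 0.012 side 31 [-89.8 -77.2] end 44 [-119.7 -106.1]
top 0.021 side 0  end 14 [-88.2 -87.8]
top 0.029 side 0  end 9 [-88.4 -87.4]
top 0.037 side 6 [-58.6 -57.5] end 11 [-88.1 -88. ]
top 0.042 side 54 [-59.  -57.3] end 18 [-87.4 -86.8]
```

All three blanks measure flush and level with each other at the side (about -61 mm) and the end (about -88 mm). Handing in.

```bash
python3 -c "
from rig import env
print(env.close_job())"
```

```text
the job is handed in; nothing more can be done
None
```

I squared the three blanks against both fences, pressed the zero button to its stop with the stylus and stood the stylus back in its holder; the job was handed in at about 22 s, and no verdict came back.

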